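# Vacuum-seal the jar of cinnamon sticks

## Task

Seal the jar of cinnamon sticks under vacuum: set the white lid flat on the jar's rim, then lift the hand pump from its dock and stand it upright in the lid's collar, right down to its shoulder. Then press the button on top of the pump fully home; it pumps only while held, so keep it pressed, firmly but without leaning on the glass, and finish while still holding it. Leave the jar upright and the bean jar, spice jar and ramekin where they are.

Things in the scene. Friction and masses are not known exactly. Their poses are not given: they have to be found in the camera images.
- jar: Open clear glass jar of brown cinnamon sticks, loose on the worktop: 84 mm across, 88 mm high, about 0.55 kg; round neck 74 mm outside, 66 mm inside; sticks end more than 10 mm below the rim. Origin: centre of its underside, z up. (The wall cabinet overhead begins at x = 0.54, 0.47 m above the worktop: swing the arm clear of it.)
- jar_rim (a point): Centre of the jar's mouth, level with the top of the rim (88 mm above the jar's underside).
- lid: Loose white plastic lid, upright, 25 mm high, about 90 g. From below: dark rubber plug 59 mm across, 7 mm high, tapered foot (3.5 mm play all round in the jar's mouth); plate 80 mm across, 6 mm thick, which rests on the jar's rim; upright round collar in the middle, 50 mm outside, 42 mm inside, 12 mm high, a grip from above. Origin: centre of the plug's underside, z up.
- lid_seat (a point): Point on the lid's axis at the underside of its plate, 7 mm above the lid's origin; it meets the jar_rim point when the lid lies flat on the jar.
- lid_collar (a point): Centre of the collar's top rim, 25 mm above the lid's origin; the pump's shoulder comes to rest here.
- dock: Fixed grey charging dock for the pump: foot 72 mm in diameter, 6 mm high, with a 12 mm high socket ring on it (56 mm outside at its foot, 18 mm high over the worktop). The pump stands loose in it, 2.5 mm play, and is lifted straight up. Origin at the centre of its underside.
- pump: Upright white cylinder with grey foot band, loose in the dock, ~0.24 kg, 101 mm high with its button. From below: dark nose 37 mm across, 9 mm long (2.5 mm play all round in the collar, ends clear of the lid's plate); shoulder 49 mm across that rests on the collar's rim; straight body 51 mm across from 11 to 78 mm height, top 40 mm across at 92 mm. Origin: centre of the nose's underside, z up.
- pump_shoulder (a point): Point on the pump's axis at the foot of its shoulder, 9 mm above the pump's origin; it meets the lid_collar point when the pump is seated.
- pump_grip (a point): Point on the pump's axis, 62 mm above its origin: a good height to grip the body (39 mm below the top of the button).
- button_top (a point): Top centre of the pump's grey round push button, 26 mm in diameter, on the pump's axis; moves with the button. It stands 9 mm proud of the pump's top when free and 3 mm when fully pressed.
- pump_button (a joint): Travel of the button, 0 m released to 0.006 m fully pressed (downward); spring force 3 N at first touch, rising evenly to 8 N at full travel; springs back when let go.
- beans_jar: Bystander: closed clear jar of beans with black lid, 79 mm in diameter, 154 mm high.
- spice_jar: Bystander: spice jar with a green cap, 46 mm in diameter, 106 mm high.
- small_ramekin: Bystander: cream fluted ramekin, 66 mm in diameter, 40 mm high.
Mind the look-alikes: they are no part of the job. What is shaped like the lid but blue is not meant.

How it is judged:
By the outcome, as a careful person would: the job done as asked, in the order asked, and still so for the second after the job is handed in, while the arm keeps its last pose, push and grip.
It also fails if it takes over 72 s, if anything falls off the work surface, if the arm or the gripper's body presses on something with over 40 N, if the wrist force passes 120 N, or if a joint passes its speed limit or range.

## Robot

A 6-joint arm with a two-finger parallel gripper is mounted at the origin on a cart in front of the work surface, level with it; the furniture and walls round the work are solid. World frame = base frame: x ahead of the robot, y to its left, z up, the work surface at z = 0. Lengths are in m, angles in rad, forces in N, time in s.
With the tool pointing down it reaches from about 0.3 to 0.95 m from the base axis. Payload 3.1 kg.
Tool frame: the origin (TCP) lies midway between the tips of the shut fingers; the grasp point (between the pads) lies 19 mm behind it; z points along the fingers, y is the line along which they close (so a half turn about z gives the same grasp; the last joint's range is limited). The gripper opens to 85 mm and grips with 20 to 120 N. Pads are 22 mm wide; open, the fingers measure 114 mm over their backs; the gripper's body (76 mm by 85 mm) begins 54 mm behind the grasp point. The pads swing forward as they close: fully open they stand 13 mm farther back than shut.
Start: joints at [-1.21, 0.308, 1.634, -0, 1.2, -0.07], TCP at [0.261, -0.568, 0.231] pointing down, gripper open.
Joint ranges: [-3.06, 3.06], [-0.79, 1.96], [0.05, 2.63], [-1.19, 4.34], [0.05, 2.64], [-2.94, 2.94]. Speed limits (rad/s): [2.79, 2.79, 3.14, 3.14, 3.14, 3.14].

## Interface

Orientations are given as a rotation vector (axis times angle).
In Python, from rig import arm gives the robot as it stands.
- The arm moves only by the tool send_rows, never from a script. Its argument "moves" is a list of rows, each a list of 7 numbers: the finger opening in mm, from 0 to 85.4, then the shift along the world's x, y, z in units of 0.1 m (1.0 is 0.1 m), then the turn, a rotation vector about the world's x, y, z in units of pi/2 rad (1.0 is pi/2 rad). In form: [[gripper, tx, ty, tz, rx, ry, rz], ...]. A call has exactly 10 rows; each row shifts and turns the commanded pose from where the row before left it; what a row does not reach is not made up. A row lasts 1/8 s, in which the tool goes at most 62.5 mm and 10.7 degrees, less where a joint would pass 70% of its speed; a pose out of reach is approached as far as the arm can. A call with a number of a shift or a turn outside -1 to 1 is refused whole. A call with a gripper value outside its range is refused whole. The fingers move at their own pace and stop on an object; "squeeze" is the grip in N (left out, the last holds). Time passes only in rows, so rows that do not move let the fingers close, or fill a call up. It gives the time, the measured TCP pose, the force, the opening and the grip force at its end, in the units of the state.
- arm.get_state(): the state, without advancing time (a new reading comes with each control period).
- arm.read_camera(name): name is "scene" or "top" or "wrist"; returns a dict with "image" (400x640x3 uint8, blue, green, red), "fov_y" (degrees; the focal length in pixels is half the picture's height over the tangent of half this angle, whatever the lens; pixels are square), "cx", "cy" (the principal point, pixels), "position" and "rotation" of the camera in the world; the wrist camera has in their place "T_tool_cam" (4x4, takes a point from camera to tool coordinates, whose origin is the TCP and whose axes are the flange's). Camera axes: x right, y down, z forward; pixel columns grow to the right and rows downward; lengths in m; the calibration is good to about 2 mm. A picture is of the moment at which its call begins: read the wrist's pose just before it. There is no depth.
- arm.hand_in(): hands the job in; it is judged then, once.
Trained networks look in a picture, given as the dict that the camera call returned (one of the last four; its "shot" number tells which), for a name from the list of things; names that differ only in an ending like _2 or _b are one class to them, and where a whole thing is asked for, a point or a joint stands for the part that bears it (a point fixed in the world has none). Each returns a list of dicts, best first, with "score" (0 to 1); they miss things now and then, are a little off and sometimes report something else, mostly with a low value. They report only what shows in the picture. A call takes as long as a camera call. They do not tell look-alikes from the thing itself.
- arm.search_frame(picture, name): "centre" ([x, y, z] in m, in world coordinates, good to about 4 mm: the middle of the surface that is visible of it).
- arm.cut_out(picture, name): "mask" (400x640 bool, what is visible of it).
- arm.landmark_of(picture, name): "centre" ([x, y, z] in m, in world coordinates, good to about 4 mm: a listed point, or the origin of a listed thing).
The state is a dict: "time_s": time; "joint_pos": joint angles; "qvel": joint speeds; "effort": joint torques, N m; "eef_pos": TCP position; "ee_rot": TCP orientation; "wrist_force": force on the tool from outside, world axes, zero at the start; "wrist_torque": the same for the moment, N m; "width": finger opening in m; "finger_force": force on a finger pad.
Only numpy, scipy, OpenCV 4.12 (cv2) and the standard library are available. Lean on these libraries where they do the work, as an engineer would, in place of code of your own. Each camera call takes 0.05 s, during which the arm holds its last target. There are 200 camera calls.

## Working session

There is one attempt and no reset: what is moved stays moved. The work goes in short steps, Python scripts to look and compute and a tool call to move; the robot and the scene stay as the last step left them, time stands still between calls to the robot, and variables do not carry over. Pictures are saved under pics/ and viewed, at most 10 in all, crops included, and the job is handed in when it is done.

Besides the shell and the picture viewer there is one more tool, called after "Emit:" by a JSON object that holds its "name" and its "arguments". send_rows: Moves the arm, as the interface text tells. Shifts and turns lie within -1 to 1; 1 stands for 0.1 m of shift or pi/2 rad of turn. Its arguments: {"type":"object","properties":{"moves":{"type":"array","items":{"type":"array","items":{"type":"number"}}},"squeeze":{"type":"number"}},"required":["moves"]}

```bash
ls; mkdir -p pics; cat > h.py <<'E'
from rig import arm
import numpy as np, cv2
from scipy.spatial.transform import Rotation as R
def st():
    s=arm.get_state(); print('t',round(s['time_s'],2),'p',np.round(s['eef_pos'],4),'r',np.round(s['ee_rot'],3),'F',np.round(s['wrist_force'],1),'w',round(s['width'],4),'ff',np.round(s['finger_force'],1)); return s
E
python3 - <<'E'
from h import *
s=st(); print(R.from_rotvec(s['ee_rot']).as_matrix().round(3))
ims=[]
for c in ['scene','top']:
    p=arm.read_camera(c); cv2.imwrite(f'pics/{c}0.png',p['image']); print(c,np.round(p['position'],3),p['fov_y'])
    for n in ['jar','jar_rim','lid','lid_seat','lid_collar','dock','pump','pump_grip','button_top','beans_jar','spice_jar','small_ramekin']:
        print(n,[(np.round(d['centre'],3).tolist(),round(d['score'],2)) for d in arm.landmark_of(p,n)][:4])
E
```

```text
pics
t 0.0 p [ 0.2607 -0.5671  0.23  ] r [-3.067 -0.671  0.   ] F [-0.1 -0.6 -1.1] w 0.0855 ff 0.0
[[ 0.909  0.418 -0.001]
 [ 0.418 -0.909  0.002]
 [ 0.    -0.002 -1.   ]]
scene [-0.076  0.491  0.801] 53.433982402918296
jar [([0.489, -0.285, -0.0], 0.86), ([0.491, -0.286, 0.09], 0.59)]
jar_rim [([0.491, -0.285, 0.087], 0.92), ([0.648, 0.259, -0.001], 0.54)]
lid [([0.503, 0.447, -0.0], 0.65), ([0.506, 0.316, 0.005], 0.64), ([0.492, 0.162, -0.0], 0.64), ([0.491, -0.28, -0.002], 0.57)]
lid_seat [([0.489, 0.16, 0.007], 0.93), ([0.506, 0.316, 0.012], 0.81), ([0.499, 0.447, 0.011], 0.74)]
lid_collar [([0.502, 0.446, 0.025], 0.76), ([0.494, 0.158, 0.024], 0.73), ([0.506, 0.316, 0.023], 0.67)]
dock [([0.48, -0.017, -0.005], 0.6)]
pump [([0.484, -0.022, 0.008], 0.84)]
pump_grip [([0.48, -0.017, 0.071], 0.58)]
button_top [([0.481, -0.015, -0.008], 0.65), ([0.482, -0.015, 0.104], 0.59)]
beans_jar [([0.648, 0.26, -0.0], 0.84)]
spice_jar [([0.617, -0.272, 0.001], 0.56)]
small_ramekin [([0.608, 0.157, 0.002], 0.96)]
top [0.314 0.054 1.669] 42.691199561130915
jar [([0.49, -0.286, 0.002], 0.9)]
jar_rim [([0.491, -0.284, 0.096], 0.86)]
lid [([0.495, 0.162, -0.003], 0.89), ([0.498, 0.448, -0.003], 0.56)]
lid_seat [([0.505, 0.319, 0.006], 0.97), ([0.496, 0.451, 0.005], 0.87), ([0.49, 0.158, 0.009], 0.84)]
lid_collar [([0.507, 0.316, 0.025], 0.95), ([0.494, 0.164, 0.025], 0.95), ([0.498, 0.447, 0.028], 0.75), ([0.481, -0.019, 0.003], 0.39)]
dock [([0.483, -0.014, 0.069], 0.58), ([0.48, -0.018, 0.002], 0.54)]
pump [([0.51, 0.318, 0.023], 0.48)]
pump_grip [([0.483, -0.016, 0.067], 0.74), ([0.504, 0.318, 0.008], 0.33)]
button_top [([0.482, -0.014, 0.11], 0.52), ([0.481, -0.017, 0.015], 0.2)]
beans_jar [([0.65, 0.264, 0.005], 0.69)]
spice_jar [([0.616, -0.277, -0.002], 0.72), ([0.481, -0.016, 0.011], 0.44)]
small_ramekin [([0.502, 0.318, -0.001], 0.73), ([0.607, 0.151, -0.002], 0.67), ([0.484, -0.017, 0.108], 0.26)]
```

View pics/scene0.png

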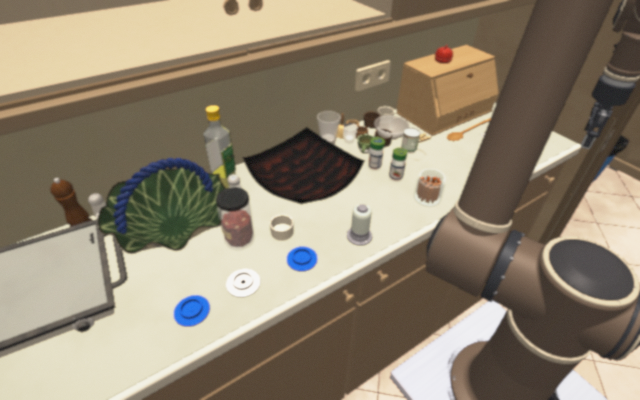

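```bash
python3 - <<'E'
from h import *
p=arm.read_camera('top'); f=200/np.tan(np.radians(p['fov_y']/2)); im=p['image']; tiles=[]
s=arm.read_camera('scene'); fs=200/np.tan(np.radians(s['fov_y']/2))
for c in [(.492,.161,.02),(.506,.317,.02),(.5,.447,.02)]:
    row=[]
    for q,ff in ((p,f),(s,fs)):
        v=np.array(q['rotation']).T@(np.array(c)-q['position']); u=(ff*v[:2]/v[2]+[q['cx'],q['cy']]).astype(int); print(c,u)
        row.append(cv2.resize(q['image'][max(0,u[1]-25):u[1]+25,max(0,u[0]-32):u[0]+32],(256,200)))
    tiles.append(np.vstack(row))
cv2.imwrite('pics/lids.png',np.hstack(tiles))
E
```

```text
Traceback (most recent call last):
IndexError: invalid index to scalar variable.
```

The scene shows three lid shapes: blue at (302,259), white at (243,282) and blue at (192,310). The white one at about world (0.506, 0.317) fits the description. The pump stands at (360,225) and the cinnamon jar at (429,188). I'll check the lid in a close crop (camera rotation is a rotation vector).

```bash
cat >> h.py <<'E'
def ray(q,c):
    f=200/np.tan(np.radians(q['fov_y']/2)); v=R.from_rotvec(q['rotation']).as_matrix().T@(np.array(c)-q['position'])
    return f*v[:2]/v[2]+[q['cx'],q['cy']]
E
python3 - <<'E'
from h import *
p=arm.read_camera('top'); s=arm.read_camera('scene'); tiles=[]
for c in [(.492,.161,.02),(.506,.317,.02),(.5,.447,.02)]:
    row=[]
    for q in (p,s):
        u=ray(q,c).astype(int); print(c,u)
        row.append(cv2.resize(q['image'][max(0,u[1]-25):u[1]+25,max(0,u[0]-32):u[0]+32],(256,200)))
    tiles.append(np.vstack(row))
cv2.imwrite('pics/lids.png',np.hstack(tiles))
E
```

```text
(0.492, 0.161, 0.02) [278 231]
(0.492, 0.161, 0.02) [301 256]
(0.506, 0.317, 0.02) [230 226]
(0.506, 0.317, 0.02) [242 280]
(0.5, 0.447, 0.02) [190 227]
(0.5, 0.447, 0.02) [189 307]
```

View pics/lids.png

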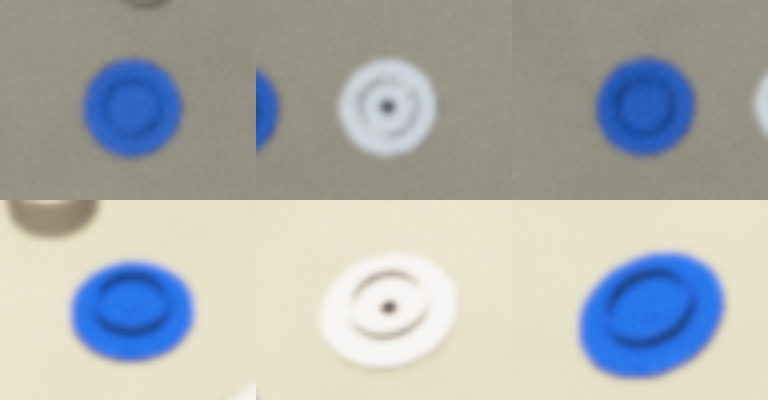

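View pics/top0.png

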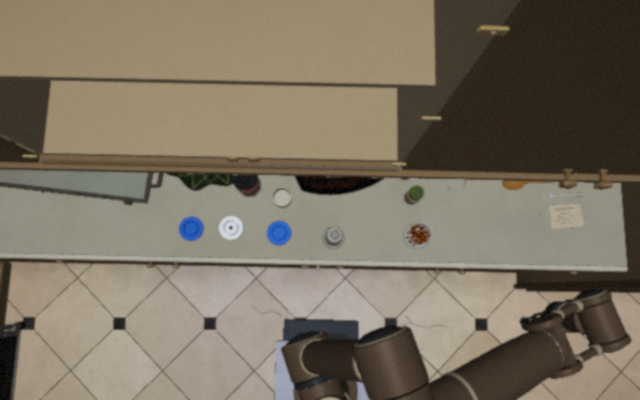

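The crops show the white lid (top camera about (231,228), scene (243,282)), with its central hole and collar, upright between two blue look-alikes. It is the only white one, so I go over it with the fingers kept above everything else.

Emit:
{"name": "send_rows", "arguments": {"moves": [[85,0.15,0.5,0,0,0,0],[85,0.15,0.55,0,0,0,0],[85,0.15,0.55,0,0,0,0],[85,0.15,0.55,0,0,0,0],[85,0.15,0.55,0,0,0,0],[85,0.15,0.55,0,0,0,0],[85,0.15,0.55,0,0,0,0],[85,0.15,0.55,0,0,0,0],[85,0.15,0.55,0,0,0,0],[85,0.15,0.55,0,0,0,0]], "squeeze": 40}}

```text
time_s: 2.75
eef_pos: [0.4115, -0.0212, 0.2318]
ee_rot: [3.068, 0.671, 0.003]
wrist_force: [-0.1, -0.2, 0.0]
width: 0.0846
finger_force: 0.0
```

Emit:
{"name": "send_rows", "arguments": {"moves": [[85,0.15,0.55,0,0,0,0],[85,0.15,0.55,0,0,0,0],[85,0.15,0.55,0,0,0,0],[85,0.15,0.55,0,0,0,0],[85,0.15,0.55,0,0,0,0],[85,0.15,0.55,-0.1,0,0,0],[60,0,0.1,-0.3,0,0,0],[60,0,0,-0.2,0,0,0],[60,0,0,0,0,0,0],[60,0,0,0,0,0,0]]}}

```text
time_s: 4.0
eef_pos: [0.5015, 0.3164, 0.172]
ee_rot: [-3.069, -0.67, -0.002]
wrist_force: [-0.9, 0.7, 0.3]
width: 0.0598
finger_force: 0.0
```

```bash
cat >> h.py <<'E'
def wcam(s):
    q=arm.read_camera('wrist'); T=np.eye(4); T[:3,:3]=R.from_rotvec(s['ee_rot']).as_matrix(); T[:3,3]=s['eef_pos']
    M=T@np.array(q['T_tool_cam']); q['position']=M[:3,3]; q['rotation']=R.from_matrix(M[:3,:3]).as_rotvec(); return q
def px2plane(q,uv,z):
    f=200/np.tan(np.radians(q['fov_y']/2)); d=R.from_rotvec(q['rotation']).apply(np.r_[(np.array(uv)-[q['cx'],q['cy']])/f,1]); return q['position']+d*(z-q['position'][2])/d[2]
def ell(q,m,z):
    c=max(cv2.findContours(m.astype(np.uint8),0,2)[0],key=len)[:,0,:]
    P=np.array([px2plane(q,u,z)[:2] for u in c]); (x,y),(a,b),_=cv2.fitEllipse((P*1e4).astype(np.float32)); return np.round([x/1e4,y/1e4,a/1e4,b/1e4],4)
E
python3 - <<'E'
from h import *
s=st(); print(s['joint_pos'])
q=wcam(s); cv2.imwrite('pics/w1.png',q['image']); print(np.round(q['position'],3))
for n in ['lid_collar','lid_seat']: print(n,[(np.round(d['centre'],4).tolist(),round(d['score'],2)) for d in arm.landmark_of(q,n)][:3])
for d in arm.cut_out(q,'lid')[:2]: print(d['score'],d['mask'].sum(),ell(q,d['mask'],.013))
E
```

```text
t 4.0 p [0.5015 0.3164 0.172 ] r [-3.069e+00 -6.700e-01 -2.000e-03] F [-0.9  0.7  0.3] w 0.0598 ff 0.0
[ 4.89429270e-01  3.08648013e-01  1.76139690e+00 -2.00014836e-04
  1.07059600e+00  1.63066958e+00]
[0.57  0.348 0.314]
lid_collar [([0.4916, 0.1599, 0.0272], 0.97), ([0.5077, 0.321, 0.0238], 0.75), ([0.5012, 0.4456, 0.024], 0.69)]
lid_seat [([0.4896, 0.1591, 0.0115], 0.8), ([0.5049, 0.3227, 0.007], 0.64)]
0.96 7726 [0.4999 0.4461 0.0789 0.08  ]
0.95 6460 [0.5053 0.3182 0.0778 0.0783]
```

View pics/w1.png

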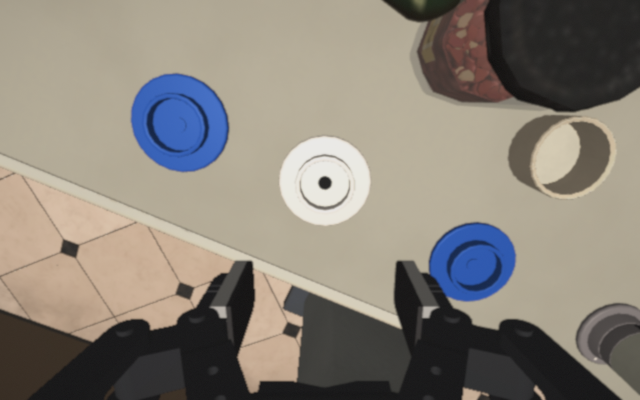

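The white lid lies at (325,180), and the mask fit gives (0.5053, 0.3182) with a diameter of about 78 mm, as expected. Now I go down over the collar.

Emit:
{"name": "send_rows", "arguments": {"moves": [[60,0.04,0.02,-0.3,0,0,0],[60,0,0,-0.4,0,0,0],[60,0,0,-0.3,0,0,0],[60,0,0,-0.2,0,0,0],[60,0,0,-0.1,0,0,0],[60,0,0,-0.05,0,0,0],[60,0,0,-0.04,0,0,0],[60,0,0,-0.04,0,0,0],[60,0,0,-0.03,0,0,0],[60,0,0,0,0,0,0]]}}

```text
time_s: 5.45
eef_pos: [0.5049, 0.3191, 0.0252]
ee_rot: [3.069, 0.672, -0.0]
wrist_force: [0.0, 0.6, -0.0]
width: 0.0599
finger_force: 0.0
```

```bash
python3 - <<'E'
from h import *
s=st(); q=wcam(s); cv2.imwrite('pics/w2.png',q['image'][100:400,120:520])
for d in arm.cut_out(q,'lid')[:3]: print(d['score'],d['mask'].sum(),ell(q,d['mask'],.013))
E
```

```text
t 5.45 p [0.5049 0.3191 0.0252] r [ 3.069  0.672 -0.   ] F [ 0.   0.6 -0. ] w 0.0599 ff 0.0
0.85 19574 [0.5063 0.3189 0.076  0.0793]
0.63 4156 [0.5161 0.1411 0.031  0.1147]
0.56 22466 [0.501  0.4453 0.0777 0.0803]
```

View pics/w2.png

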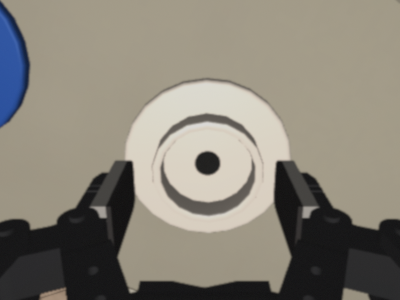

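The collar sits between the finger pads (crop centre (207,163)). I keep going down in small steps and watch the force.

Emit:
{"name": "send_rows", "arguments": {"moves": [[60,0,0,-0.02,0,0,0],[60,0,0,-0.02,0,0,0],[60,0,0,-0.02,0,0,0],[60,0,0,-0.01,0,0,0],[60,0,0,-0.01,0,0,0],[60,0,0,0,0,0,0],[60,0,0,0,0,0,0],[60,0,0,0,0,0,0],[60,0,0,0,0,0,0],[60,0,0,0,0,0,0]]}}

```text
time_s: 6.8
eef_pos: [0.505, 0.3191, 0.0173]
ee_rot: [-3.069, -0.671, -0.0]
wrist_force: [0.3, -0.5, 1.1]
width: 0.0597
finger_force: 0.0
```

Emit:
{"name": "send_rows", "arguments": {"moves": [[60,0,0,-0.01,0,0,0],[60,0,0,0,0,0,0],[60,0,0,-0.01,0,0,0],[60,0,0,0,0,0,0],[60,0,0,-0.01,0,0,0],[60,0,0,0,0,0,0],[60,0,0,0,0,0,0],[60,0,0,0,0,0,0],[60,0,0,0,0,0,0],[60,0,0,0,0,0,0]]}}

```text
time_s: 8.05
eef_pos: [0.505, 0.3191, 0.0143]
ee_rot: [-3.069, -0.671, -0.0]
wrist_force: [-0.1, 0.3, -0.3]
width: 0.0597
finger_force: 0.0
```

Emit:
{"name": "send_rows", "arguments": {"moves": [[60,0,0,-0.01,0,0,0],[60,0,0,-0.01,0,0,0],[45,0,0,0,0,0,0],[45,0,0,0,0,0,0],[45,0,0,0,0,0,0],[45,0,0,0,0,0,0],[45,0,0,0,0,0,0],[45,0,0,0,0,0,0],[45,0,0,0,0,0,0],[45,0,0,0,0,0,0]], "squeeze": 40}}

```text
time_s: 9.3
eef_pos: [0.5053, 0.3192, 0.0126]
ee_rot: [-3.069, -0.671, -0.001]
wrist_force: [-0.7, -0.5, 4.6]
width: 0.0477
finger_force: 41.8
```

Emit:
{"name": "send_rows", "arguments": {"moves": [[45,0,0,0.05,0,0,0],[45,0,0,0.1,0,0,0],[45,0,0,0.2,0,0,0],[45,0,0,0.3,0,0,0],[45,0,0,0.4,0,0,0],[45,0,0,0.4,0,0,0],[45,0,0,0.3,0,0,0],[45,0,0,0.1,0,0,0],[45,0,0,0,0,0,0],[45,0,0,0,0,0,0]]}}

```text
time_s: 10.55
eef_pos: [0.5038, 0.3185, 0.1956]
ee_rot: [3.068, 0.671, -0.005]
wrist_force: [-0.3, 0.4, -1.3]
width: 0.0477
finger_force: 41.5
```

```bash
python3 - <<'E'
from h import *
s=st(); q=wcam(s); cv2.imwrite('pics/w3.png',q['image'])
for n in ['lid_collar','lid_seat']: print(n,[(np.round(d['centre'],4).tolist(),round(d['score'],2)) for d in arm.landmark_of(q,n)][:3])
E
```

```text
t 10.55 p [0.5038 0.3185 0.1956] r [ 3.068  0.671 -0.005] F [-0.3  0.4 -1.3] w 0.0477 ff 41.5
lid_collar [([0.4954, 0.1593, 0.0264], 0.79), ([0.4977, 0.4459, 0.0276], 0.69), ([0.5037, 0.322, 0.2065], 0.59)]
lid_seat [([0.5021, 0.3195, 0.1886], 0.97), ([0.4984, 0.445, 0.0101], 0.89)]
```

View pics/w3.png

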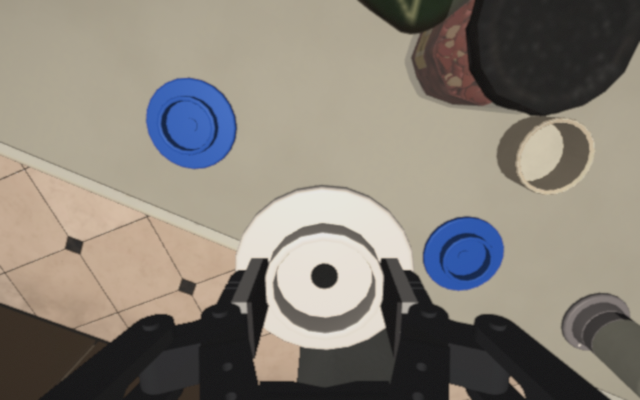

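The lid is held level between the pads (collar at (325,275)). I carry it to just short of the jar, so that the wrist camera still sees the jar's mouth.

Emit:
{"name": "send_rows", "arguments": {"moves": [[45,-0.03,-0.2,0,0,0,0],[45,-0.07,-0.4,0,0,0,0],[45,-0.08,-0.55,0,0,0,0],[45,-0.08,-0.55,0,0,0,0],[45,-0.08,-0.55,0,0,0,0],[45,-0.08,-0.55,0,0,0,0],[45,-0.08,-0.55,0,0,0,0],[45,-0.08,-0.55,0,0,0,0],[45,-0.08,-0.55,0,0,0,0],[45,-0.08,-0.55,0,0,0,0]]}}

```text
time_s: 11.95
eef_pos: [0.4293, -0.1831, 0.1971]
ee_rot: [3.069, 0.671, -0.001]
wrist_force: [1.1, 0.4, -1.2]
width: 0.0477
finger_force: 41.5
```

Emit:
{"name": "send_rows", "arguments": {"moves": [[45,-0.08,-0.55,0,0,0,0],[45,-0.08,-0.5,0,0,0,0],[45,-0.05,-0.3,0,0,0,0],[45,0,-0.1,0,0,0,0],[45,0,0,0,0,0,0],[45,0,0,0,0,0,0],[45,0,0,0,0,0,0],[45,0,0,0,0,0,0],[45,0,0,0,0,0,0],[45,0,0,0,0,0,0]]}}

```text
time_s: 13.2
eef_pos: [0.4101, -0.3257, 0.1973]
ee_rot: [3.069, 0.672, 0.0]
wrist_force: [-0.4, -0.9, -1.4]
width: 0.0477
finger_force: 41.5
```

```bash
cat > m.py <<'E'
from h import *
def meas(names,k=3,cams=('wrist','scene','top'),n=2):
    for c in cams:
        for i in range(k):
            q=wcam(arm.get_state()) if c=='wrist' else arm.read_camera(c)
            for nm in names: print(c,nm,[(np.round(d['centre'],4).tolist(),round(d['score'],2)) for d in arm.landmark_of(q,nm)][:n])
    return q
E
python3 - <<'E'
from m import *
s=st(); q=meas(['jar_rim','jar','lid_seat'],2)
q=wcam(arm.get_state()); cv2.imwrite('pics/w4.png',q['image'])
for d in arm.cut_out(q,'jar')[:2]: print(d['score'],d['mask'].sum(),ell(q,d['mask'],.088))
E
```

```text
t 13.2 p [ 0.4101 -0.3257  0.1973] r [3.069 0.672 0.   ] F [-0.4 -0.9 -1.4] w 0.0477 ff 41.5
wrist jar_rim [([0.4888, -0.2839, 0.0854], 0.73)]
wrist jar [([0.4915, -0.2855, -0.0009], 0.68)]
wrist lid_seat [([0.4134, -0.3214, 0.1913], 0.8), ([0.4878, -0.2812, 0.0857], 0.67)]
wrist jar_rim [([0.4888, -0.2811, 0.0891], 0.75)]
wrist jar [([0.4885, -0.2838, 0.0009], 0.73)]
wrist lid_seat [([0.411, -0.324, 0.19], 0.8)]
scene jar_rim [([0.4924, -0.285, 0.0887], 0.7)]
scene jar [([0.4876, -0.2808, -0.0024], 0.67), ([0.6104, 0.156, 0.0019], 0.33)]
scene lid_seat [([0.4895, 0.1597, 0.01], 0.9), ([0.5027, 0.4472, 0.0089], 0.6)]
scene jar_rim [([0.4918, -0.2845, 0.0879], 0.98)]
scene jar []
scene lid_seat [([0.5023, 0.4482, 0.0084], 0.94), ([0.4951, 0.1577, 0.0097], 0.89)]
top jar_rim [([0.4858, -0.2856, 0.0932], 0.8), ([0.6176, -0.2768, -0.0023], 0.63)]
top jar [([0.4114, -0.3239, 0.1899], 0.64), ([0.4915, -0.29, 0.0011], 0.58)]
top lid_seat [([0.489, 0.162, 0.0095], 0.95), ([0.4983, 0.4513, 0.0056], 0.56)]
top jar_rim [([0.4892, -0.2863, 0.0952], 0.81)]
top jar [([0.4926, -0.2876, 0.0031], 0.83), ([0.4812, -0.016, 0.1088], 0.22)]
top lid_seat [([0.4931, 0.1615, 0.0088], 0.87), ([0.4997, 0.4511, 0.007], 0.74)]
```

View pics/w4.png

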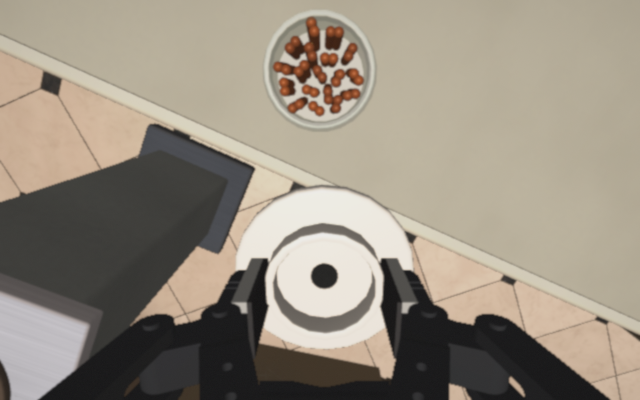

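The jar's mouth is at (320,70), clear of neighbours, and the held lid's plate is centred near (324,268). I turn both into positions with the same camera, so calibration errors largely cancel.

```bash
python3 - <<'E'
from h import *
s=arm.get_state(); q=wcam(s); im=q['image']; z=s['eef_pos'][2]
# rim: use rectified top view at plane z=.088 and Hough
def rect(zp,c,h,sc=0.0005):
    n=int(2*h/sc); g=np.arange(n)*sc-h
    f=200/np.tan(np.radians(q['fov_y']/2)); X,Y=np.meshgrid(c[0]+g,c[1]+g); P=np.stack([X,Y,0*X+zp],-1)-q['position']
    v=P@R.from_rotvec(q['rotation']).as_matrix(); 
    return cv2.remap(im,(f*v[...,0]/v[...,2]+q['cx']).astype(np.float32),(f*v[...,1]/v[...,2]+q['cy']).astype(np.float32),1)
for nm,zp,c,h,d in [('rim',.088,(.49,-.285),.06,.074),('plate',z+.0004,s['eef_pos'][:2],.06,.08)]:
    r=rect(zp,c,h); cv2.imwrite(f'pics/r_{nm}.png',cv2.resize(r,(390,390)))
    g=cv2.GaussianBlur(cv2.cvtColor(r,6),(5,5),0)
    for rr in ((.066,.074,.084) if nm=='rim' else (.08,)):
        C=cv2.HoughCircles(g,cv2.HOUGH_GRADIENT_ALT,1.0,5,param1=80,param2=.3,minRadius=int(rr/2/.0005-4),maxRadius=int(rr/2/.0005+5))
        if C is not None: print(nm,rr,[(np.round([c[0]-h+u*.0005,c[1]-h+v*.0005,2*w*.0005],4).tolist()) for u,v,w in C[0][:4]])
a=cv2.imread('pics/r_rim.png');b=cv2.imread('pics/r_plate.png');cv2.imwrite('pics/r.png',np.hstack([a,b]))
print(s['eef_pos'])
E
```

```text
rim 0.066 [[0.4894999861717224, -0.2854999899864197, 0.06700000166893005]]
rim 0.074 [[0.4909999966621399, -0.28450000286102295, 0.0738999992609024], [0.5009999871253967, -0.29499998688697815, 0.07429999858140945]]
plate 0.08 [[0.4105, -0.3259, 0.0796], [0.3945, -0.3384, 0.0805]]
[ 0.40996711 -0.32591036  0.19726195]
```

View pics/r.png

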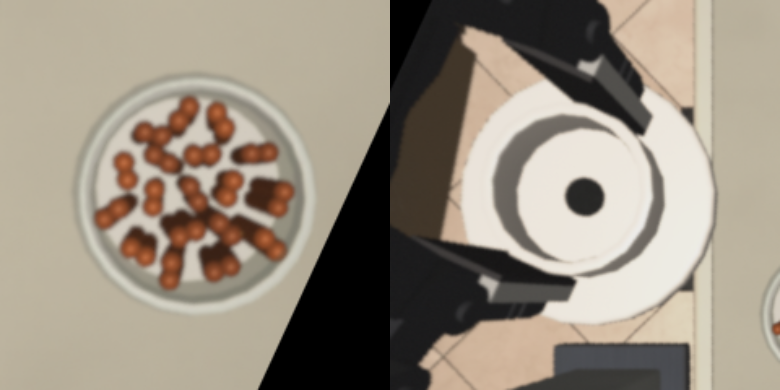

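The rectified view shows both circles cleanly: rim centre (0.490, -0.285), 67 mm inside, and plate centre (0.4105, -0.3259), 80 mm. I shift by +0.0795, +0.041 and lower to 7 mm above the rim.

Emit:
{"name": "send_rows", "arguments": {"moves": [[45,0.2,0.1,0,0,0,0],[45,0.3,0.15,0,0,0,0],[45,0.2,0.1,0,0,0,0],[45,0.1,0.06,-0.1,0,0,0],[45,0,0,-0.2,0,0,0],[45,0,0,-0.2,0,0,0],[45,0,0,-0.2,0,0,0],[45,0,0,-0.15,0,0,0],[45,0,0,-0.05,0,0,0],[45,0,0,0,0,0,0]]}}

```text
time_s: 15.8
eef_pos: [0.4898, -0.2849, 0.107]
ee_rot: [-3.069, -0.671, 0.001]
wrist_force: [1.2, 1.0, -1.4]
width: 0.0479
finger_force: 41.5
```

Emit:
{"name": "send_rows", "arguments": {"moves": [[45,0,0,-0.02,0,0,0],[45,0,0,-0.02,0,0,0],[45,0,0,-0.02,0,0,0],[45,0,0,-0.02,0,0,0],[45,0,0,-0.02,0,0,0],[45,0,0,-0.01,0,0,0],[45,0,0,-0.01,0,0,0],[45,0,0,0,0,0,0],[45,0,0,0,0,0,0],[45,0,0,0,0,0,0]]}}

```text
time_s: 17.05
eef_pos: [0.49, -0.2849, 0.0954]
ee_rot: [3.069, 0.671, 0.0]
wrist_force: [-0.0, -0.3, -1.2]
width: 0.0472
finger_force: 41.5
```

Emit:
{"name": "send_rows", "arguments": {"moves": [[45,0,0,-0.01,0,0,0],[45,0,0,0,0,0,0],[45,0,0,-0.01,0,0,0],[45,0,0,0,0,0,0],[45,0,0,0,0,0,0],[45,0,0,0,0,0,0],[45,0,0,0,0,0,0],[45,0,0,0,0,0,0],[45,0,0,0,0,0,0],[45,0,0,0,0,0,0]]}}

```text
time_s: 18.3
eef_pos: [0.4901, -0.285, 0.0935]
ee_rot: [3.069, 0.672, 0.0]
wrist_force: [-1.5, 2.1, 5.0]
width: 0.048
finger_force: 42.1
```

Contact at the expected height, with 5 N. I release and retreat, then look.

Emit:
{"name": "send_rows", "arguments": {"moves": [[62,0,0,0,0,0,0],[62,0,0,0,0,0,0],[62,0,0,0,0,0,0],[62,0,0,0.1,0,0,0],[62,0,0,0.3,0,0,0],[62,0,0,0.5,0,0,0],[62,0,0,0.5,0,0,0],[62,-0.2,0,0.3,0,0,0],[62,-0.2,0,0,0,0,0],[62,0,0,0,0,0,0]]}}

```text
time_s: 19.55
eef_pos: [0.4495, -0.285, 0.2644]
ee_rot: [3.068, 0.67, 0.002]
wrist_force: [0.4, 0.9, 0.0]
width: 0.0619
finger_force: 0.0
```

```bash
python3 - <<'E'
from m import *
s=st(); q=meas(['lid_collar','lid_seat'],1,n=4)
q=wcam(arm.get_state()); t=arm.read_camera('scene'); u=ray(t,(.49,-.285,.09)).astype(int)
cv2.imwrite('pics/w5.png',np.hstack([cv2.resize(q['image'],(480,300)),cv2.resize(t['image'][u[1]-30:u[1]+30,u[0]-30:u[0]+30],(300,300))]))
for d in arm.cut_out(q,'lid')[:2]: print(d['score'],d['mask'].sum(),ell(q,d['mask'],.094))
E
```

```text
t 19.55 p [ 0.4495 -0.285   0.2644] r [3.068e+00 6.700e-01 2.000e-03] F [0.4 0.9 0. ] w 0.0619 ff 0.0
wrist lid_collar [([0.4922, -0.2823, 0.1062], 0.68)]
wrist lid_seat [([0.4893, -0.2815, 0.0892], 0.68), ([0.4905, -0.2786, 0.1037], 0.68)]
scene lid_collar [([0.5021, 0.4464, 0.0262], 0.98), ([0.4894, -0.2862, 0.1065], 0.97), ([0.4931, 0.1573, 0.0267], 0.78)]
scene lid_seat [([0.4899, 0.1575, 0.0085], 0.9), ([0.4894, -0.2886, 0.0888], 0.81), ([0.5028, 0.445, 0.007], 0.57)]
top lid_collar [([0.4957, 0.1608, 0.0245], 0.98), ([0.4975, 0.4465, 0.0258], 0.8), ([0.4909, -0.2886, 0.1048], 0.66)]
top lid_seat [([0.4914, -0.2819, 0.0891], 0.84), ([0.4866, 0.1609, 0.009], 0.78), ([0.4951, 0.4489, 0.0082], 0.74), ([0.6144, -0.2751, -0.0007], 0.68)]
0.87 6664 [ 0.4897 -0.2843  0.0778  0.0781]
0.74 5067 [ 0.4824 -0.039   0.0465  0.0934]
```

View pics/w5.png

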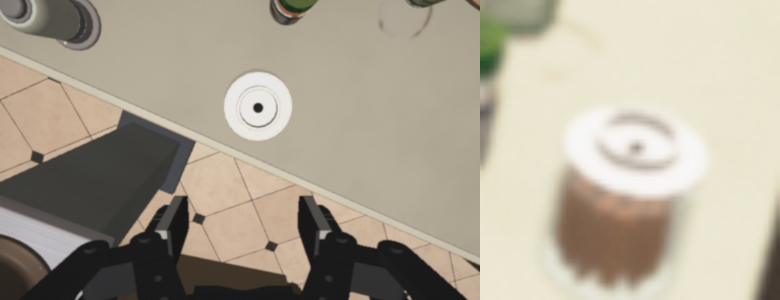

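The lid lies flat on the jar (wrist view (258,106); scene crop shows it level), centred at (0.490, -0.2845). Next I move to a vantage by the pump to measure it.

Emit:
{"name": "send_rows", "arguments": {"moves": [[75,-0.03,0.2,0,0,0,0],[75,-0.05,0.4,0,0,0,0],[75,-0.08,0.5,0,0,0,0],[75,-0.08,0.5,0,0,0,0],[75,-0.06,0.4,0,0,0,0],[75,0,0.2,0,0,0,0],[75,0,0.1,0,0,0,0],[75,0,0,0,0,0,0],[75,0,0,0,0,0,0],[75,0,0,0,0,0,0]]}}

```text
time_s: 21.4
eef_pos: [0.42, -0.0556, 0.2632]
ee_rot: [3.069, 0.67, -0.0]
wrist_force: [0.9, 0.2, -0.9]
width: 0.0751
finger_force: 0.0
```

```bash
cat >> h.py <<'E'
def rect(q,zp,c,h,sc=0.0005):
    n=int(2*h/sc); g=np.arange(n)*sc-h
    f=200/np.tan(np.radians(q['fov_y']/2)); X,Y=np.meshgrid(c[0]+g,c[1]+g); P=np.stack([X,Y,0*X+zp],-1)-q['position']
    v=P@R.from_rotvec(q['rotation']).as_matrix()
    return cv2.remap(q['image'],(f*v[...,0]/v[...,2]+q['cx']).astype(np.float32),(f*v[...,1]/v[...,2]+q['cy']).astype(np.float32),1)
def circ(q,zp,c,h,d,sc=0.0005):
    r=rect(q,zp,c,h); g=cv2.GaussianBlur(cv2.cvtColor(r,6),(5,5),0)
    C=cv2.HoughCircles(g,cv2.HOUGH_GRADIENT_ALT,1.0,5,param1=60,param2=.3,minRadius=int(d/2/sc-4),maxRadius=int(d/2/sc+5))
    return r,[] if C is None else [np.round([c[0]-h+u*sc,c[1]-h+v*sc,2*w*sc],4).tolist() for u,v,w in C[0][:4]]
E
python3 - <<'E'
from m import *
s=st(); q=meas(['pump_grip','button_top','pump','dock'],1,n=2)
q=wcam(arm.get_state()); c=(.482,-.016); T=[]
for z,d in [(.107,.026),(.098,.040),(.084,.051),(.006,.072)]:
    r,C=circ(q,z,c,.06,d); print(z,d,C); T.append(r)
cv2.imwrite('pics/p1.png',np.vstack([np.hstack([cv2.resize(t,(260,260)) for t in T[:3]]),cv2.resize(np.hstack([T[3],cv2.resize(q['image'],(384,240))]),(780,300))]))
E
```

```text
t 21.4 p [ 0.42   -0.0556  0.2632] r [ 3.069  0.67  -0.   ] F [ 0.9  0.2 -0.9] w 0.0751 ff 0.0
wrist pump_grip [([0.4775, -0.0162, 0.0713], 0.95)]
wrist button_top [([0.4766, -0.019, 0.1107], 0.88)]
wrist pump [([0.4835, -0.0177, 0.0072], 0.97)]
wrist dock []
scene pump_grip [([0.4802, -0.0213, 0.0706], 0.73), ([0.6188, -0.2705, 0.0006], 0.18)]
scene button_top [([0.4812, -0.0154, -0.0026], 0.6), ([0.4818, -0.017, 0.1067], 0.55)]
scene pump [([0.4854, -0.0196, 0.0062], 0.84), ([0.4861, -0.2849, 0.1067], 0.5)]
scene dock [([0.4802, -0.0167, -0.0053], 0.74)]
top pump_grip [([0.4812, -0.0152, 0.0704], 0.63), ([0.4893, -0.2851, 0.0791], 0.44)]
top button_top []
top pump [([0.4841, -0.0174, 0.0132], 0.47)]
top dock [([0.6078, 0.1519, -0.0012], 0.68), ([0.4833, -0.0171, 0.0007], 0.45)]
0.107 0.026 [[0.4794999957084656, -0.017000000923871994, 0.025200000032782555]]
0.098 0.04 [[0.47999998927116394, -0.014999999664723873, 0.03999999910593033]]
0.084 0.051 [[0.4830000102519989, -0.016499999910593033, 0.05079999938607216], [0.4754999876022339, -0.008500000461935997, 0.050700001418590546], [0.47099998593330383, -0.014000000432133675, 0.050599999725818634], [0.48899999260902405, -0.007499999832361937, 0.050599999725818634]]
0.006 0.072 [[0.47999998927116394, -0.01549999974668026, 0.07119999825954437]]
```

View pics/p1.png

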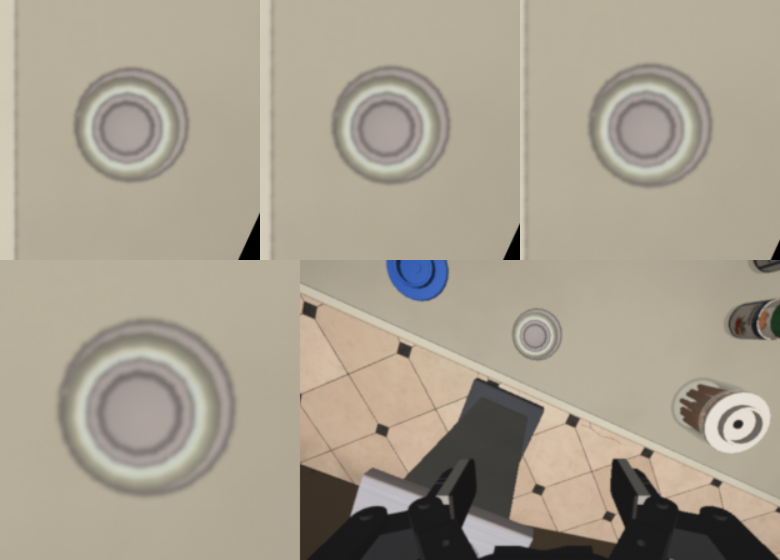

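The button and dock circles agree: the pump's axis is at (0.480, -0.016), upright in its dock. I move over it, then down to the grip height.

Emit:
{"name": "send_rows", "arguments": {"moves": [[75,0.2,0.1,0,0,0,0],[75,0.3,0.2,0,0,0,0],[75,0.1,0.1,0,0,0,0],[75,0,0,-0.2,0,0,0],[75,0,0,-0.4,0,0,0],[75,0,0,-0.4,0,0,0],[75,0,0,-0.2,0,0,0],[75,0,0,-0.1,0,0,0],[75,0,0,0,0,0,0],[75,0,0,0,0,0,0]]}}

```text
time_s: 23.45
eef_pos: [0.4809, -0.015, 0.1344]
ee_rot: [3.068, 0.671, 0.003]
wrist_force: [-0.3, -0.9, -0.0]
width: 0.0751
finger_force: 0.0
```

Emit:
{"name": "send_rows", "arguments": {"moves": [[75,0,0,-0.2,0,0,0],[75,0,0,-0.2,0,0,0],[75,0,0,-0.2,0,0,0],[75,0,0,-0.15,0,0,0],[75,0,0,-0.05,0,0,0],[75,0,0,0,0,0,0],[60,0,0,0,0,0,0],[60,0,0,0,0,0,0],[60,0,0,0,0,0,0],[60,0,0,0,0,0,0]]}}

```text
time_s: 24.7
eef_pos: [0.4801, -0.0149, 0.0535]
ee_rot: [3.069, 0.672, 0.001]
wrist_force: [0.3, -0.3, -0.3]
width: 0.06
finger_force: 0.0
```

Emit:
{"name": "send_rows", "arguments": {"moves": [[60,0,-0.01,-0.03,0,0,0],[60,0,0,0,0,0,0],[45,0,0,0,0,0,0],[45,0,0,0,0,0,0],[45,0,0,0,0,0,0],[45,0,0,0,0,0,0],[45,0,0,0,0,0,0],[45,0,0,0,0,0,0],[45,0,0,0,0,0,0],[45,0,0,0,0,0,0]], "squeeze": 45}}

```text
time_s: 25.95
eef_pos: [0.4802, -0.0161, 0.0504]
ee_rot: [3.069, 0.672, 0.0]
wrist_force: [-0.1, -2.6, 2.7]
width: 0.0498
finger_force: 47.0
```

Emit:
{"name": "send_rows", "arguments": {"moves": [[45,0,0,0.05,0,0,0],[45,0,0,0.1,0,0,0],[45,0,0,0.2,0,0,0],[45,0,0,0.3,0,0,0],[45,0,0,0.4,0,0,0],[45,0,0,0.4,0,0,0],[45,0,0,0.2,0,0,0],[45,-0.03,-0.2,0.05,0,0,0],[45,-0.05,-0.4,0,0,0,0],[45,-0.05,-0.4,0,0,0,0]]}}

```text
time_s: 27.2
eef_pos: [0.4663, -0.1161, 0.2205]
ee_rot: [-3.068, -0.673, 0.0]
wrist_force: [1.2, -0.0, -2.9]
width: 0.0501
finger_force: 47.5
```

Emit:
{"name": "send_rows", "arguments": {"moves": [[45,-0.07,-0.5,0,0,0,0],[45,-0.07,-0.5,0,0,0,0],[45,-0.07,-0.4,0,0,0,0],[45,-0.06,-0.3,0,0,0,0],[45,-0.06,-0.2,0,0,0,0],[45,0,0,0,0,0,0],[45,0,0,0,0,0,0],[45,0,0,0,0,0,0],[45,0,0,0,0,0,0],[45,0,0,0,0,0,0]]}}

```text
time_s: 28.45
eef_pos: [0.4342, -0.3054, 0.2203]
ee_rot: [-3.069, -0.673, -0.0]
wrist_force: [0.6, 0.2, -2.6]
width: 0.0497
finger_force: 47.6
```

```bash
python3 - <<'E'
from m import *
s=st(); q=meas(['pump_grip','pump_shoulder','button_top','lid_collar'],1,n=3)
q=wcam(arm.get_state()); z=s['eef_pos'][2]
r1,C=circ(q,.094,(.49,-.285),.06,.08); print('plate',C)
r1b,C=circ(q,.106,(.49,-.285),.06,.05); print('collar',C)
r2,C=circ(q,z-.0444+.101,s['eef_pos'][:2],.06,.026); print('button',C)
r3,C=circ(q,z-.0444+.092,s['eef_pos'][:2],.06,.04); print('top',C)
t=arm.read_camera('scene'); u=ray(t,s['eef_pos']).astype(int)
cv2.imwrite('pics/p2.png',np.vstack([np.hstack([cv2.resize(r,(260,260)) for r in (r1,r2)]),np.hstack([cv2.resize(q['image'],(320,200)),cv2.resize(t['image'][u[1]-40:u[1]+60,u[0]-50:u[0]+50],(200,200))])]))
E
```

```text
t 28.45 p [ 0.4342 -0.3054  0.2203] r [-3.069 -0.673 -0.   ] F [ 0.6  0.2 -2.6] w 0.0497 ff 47.6
wrist pump_grip []
wrist pump_shoulder []
wrist button_top [([0.4305, -0.3053, 0.2768], 0.88)]
wrist lid_collar [([0.4919, -0.2799, 0.1024], 0.61)]
scene pump_grip [([0.435, -0.3059, 0.2392], 0.62)]
scene pump_shoulder [([0.4395, -0.303, 0.1812], 0.61)]
scene button_top [([0.4335, -0.3072, 0.2395], 0.54)]
scene lid_collar [([0.4937, 0.1579, 0.0245], 0.9), ([0.4905, -0.2849, 0.1046], 0.61), ([0.4994, 0.4453, 0.0245], 0.59)]
top pump_grip [([0.4397, -0.3046, 0.2378], 0.52)]
top pump_shoulder [([0.4343, -0.3055, 0.1875], 0.46)]
top button_top [([0.4317, -0.3065, 0.186], 0.57)]
top lid_collar [([0.497, 0.4425, 0.0257], 0.91), ([0.496, 0.1611, 0.0246], 0.87), ([0.4917, -0.2856, 0.1056], 0.66)]
plate [[0.48899999260902405, -0.2849999964237213, 0.0778999999165535]]
collar [[0.49000000953674316, -0.2865000069141388, 0.04969999939203262]]
button [[0.4392, -0.3029, 0.0253], [0.4332, -0.3039, 0.0262], [0.4677, -0.2899, 0.0258], [0.4572, -0.3489, 0.0263]]
top [[0.4582, -0.2889, 0.0405], [0.4337, -0.3029, 0.0406], [0.4602, -0.2959, 0.0396]]
```

View pics/p2.png

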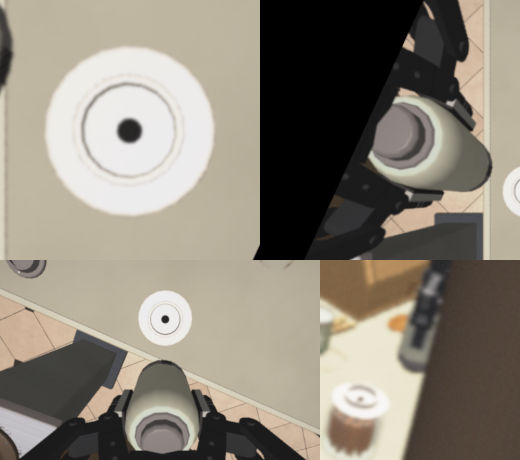

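I've now viewed eleven pictures, one over the cap of ten, so I look at no more. This one shows the pump upright in the grip and the lid's collar clear at (165,320), at about (0.4897, -0.285). I move over the collar and stop 6 mm above it.

Emit:
{"name": "send_rows", "arguments": {"moves": [[45,0.15,0.05,0,0,0,0],[45,0.2,0.08,0,0,0,0],[45,0.15,0.05,0,0,0,0],[45,0.05,0.02,0,0,0,0],[45,0,0,-0.15,0,0,0],[45,0,0,-0.2,0,0,0],[45,0,0,-0.15,0,0,0],[45,0,0,-0.1,0,0,0],[45,0,0,-0.04,0,0,0],[45,0,0,0,0,0,0]]}}

```text
time_s: 30.55
eef_pos: [0.489, -0.2861, 0.1563]
ee_rot: [3.069, 0.671, 0.0]
wrist_force: [-0.6, 0.5, -3.1]
width: 0.0498
finger_force: 47.6
```

```bash
python3 - <<'E'
from m import *
s=st(); q=meas(['pump_shoulder','pump','lid_collar','button_top'],2,cams=('scene','top'),n=3)
E
```

```text
t 30.55 p [ 0.489  -0.2861  0.1563] r [3.069 0.671 0.   ] F [-0.6  0.5 -3.1] w 0.0498 ff 47.6
scene pump_shoulder [([0.4897, -0.284, 0.1198], 0.71), ([0.6465, 0.2609, -0.0015], 0.42), ([0.6219, -0.271, -0.0003], 0.34)]
scene pump [([0.4943, -0.2879, 0.1144], 0.52)]
scene lid_collar [([0.4889, -0.2868, 0.1064], 0.79), ([0.4892, 0.16, 0.0243], 0.65), ([0.5029, 0.4441, 0.0251], 0.64)]
scene button_top [([0.4819, -0.0158, -0.0013], 0.49), ([0.49, -0.2866, 0.1758], 0.34)]
scene pump_shoulder [([0.4921, -0.2877, 0.1198], 0.81)]
scene pump [([0.4914, -0.2879, 0.1144], 0.87)]
scene lid_collar [([0.4905, 0.1601, 0.0276], 0.92), ([0.4889, -0.2881, 0.1056], 0.66), ([0.5022, 0.4472, 0.0247], 0.58)]
scene button_top []
top pump_shoulder [([0.4889, -0.2869, 0.1204], 0.52)]
top pump [([0.491, -0.284, 0.1141], 0.38)]
top lid_collar [([0.4936, 0.1612, 0.0238], 0.7), ([0.499, 0.4442, 0.0251], 0.66), ([0.4915, -0.2817, 0.1024], 0.52)]
top button_top [([0.4852, -0.2872, 0.0937], 0.62)]
top pump_shoulder [([0.4891, -0.2853, 0.1229], 0.46)]
top pump [([0.4932, -0.284, 0.1168], 0.49)]
top lid_collar [([0.4955, 0.4454, 0.0249], 0.87), ([0.4972, 0.1623, 0.0247], 0.72), ([0.4922, -0.285, 0.1059], 0.68)]
top button_top []
```

Emit:
{"name": "send_rows", "arguments": {"moves": [[45,0.005,0.01,0,0,0,0],[45,0,0,-0.02,0,0,0],[45,0,0,-0.02,0,0,0],[45,0,0,-0.01,0,0,0],[45,0,0,-0.01,0,0,0],[45,0,0,-0.01,0,0,0],[45,0,0,-0.01,0,0,0],[45,0,0,-0.01,0,0,0],[45,0,0,0,0,0,0],[45,0,0,0,0,0,0]]}}

```text
time_s: 32.8
eef_pos: [0.4895, -0.2849, 0.1473]
ee_rot: [3.069, 0.671, 0.0]
wrist_force: [-0.1, 0.0, -2.4]
width: 0.0498
finger_force: 47.6
```

The nose is 3 mm into the collar with no contact force. I continue to the shoulder.

Emit:
{"name": "send_rows", "arguments": {"moves": [[45,0,0,-0.01,0,0,0],[45,0,0,-0.01,0,0,0],[45,0,0,-0.01,0,0,0],[45,0,0,-0.01,0,0,0],[45,0,0,-0.01,0,0,0],[45,0,0,0,0,0,0],[45,0,0,0,0,0,0],[45,0,0,0,0,0,0],[45,0,0,0,0,0,0],[45,0,0,0,0,0,0]]}}

```text
time_s: 34.05
eef_pos: [0.4895, -0.2849, 0.1423]
ee_rot: [3.069, 0.671, 0.0]
wrist_force: [0.6, -0.0, -3.0]
width: 0.0495
finger_force: 47.6
```

Emit:
{"name": "send_rows", "arguments": {"moves": [[45,0,0,-0.005,0,0,0],[45,0,0,0,0,0,0],[45,0,0,-0.005,0,0,0],[45,0,0,0,0,0,0],[45,0,0,-0.005,0,0,0],[45,0,0,0,0,0,0],[45,0,0,0,0,0,0],[45,0,0,0,0,0,0],[45,0,0,0,0,0,0],[45,0,0,0,0,0,0]]}}

```text
time_s: 35.3
eef_pos: [0.4895, -0.2849, 0.1408]
ee_rot: [3.069, 0.671, 0.0]
wrist_force: [0.4, -0.1, -3.0]
width: 0.0497
finger_force: 47.6
```

Emit:
{"name": "send_rows", "arguments": {"moves": [[45,0,0,-0.005,0,0,0],[45,0,0,0,0,0,0],[45,0,0,-0.005,0,0,0],[45,0,0,0,0,0,0],[45,0,0,-0.005,0,0,0],[45,0,0,0,0,0,0],[45,0,0,0,0,0,0],[45,0,0,0,0,0,0],[45,0,0,0,0,0,0],[45,0,0,0,0,0,0]]}}

```text
time_s: 36.55
eef_pos: [0.4895, -0.2849, 0.1393]
ee_rot: [3.069, 0.672, -0.0]
wrist_force: [-0.2, -0.3, -3.8]
width: 0.05
finger_force: 47.6
```

Emit:
{"name": "send_rows", "arguments": {"moves": [[45,0,0,-0.005,0,0,0],[45,0,0,0,0,0,0],[45,0,0,-0.005,0,0,0],[45,0,0,0,0,0,0],[45,0,0,-0.005,0,0,0],[45,0,0,0,0,0,0],[45,0,0,0,0,0,0],[45,0,0,0,0,0,0],[45,0,0,0,0,0,0],[45,0,0,0,0,0,0]]}}

```text
time_s: 37.8
eef_pos: [0.4896, -0.2849, 0.1384]
ee_rot: [3.069, 0.671, 0.0]
wrist_force: [-2.7, 1.2, 5.8]
width: 0.0499
finger_force: 48.4
```

The shoulder met the collar at 0.1384, exactly as expected if it had been resting on the dock's ring. I release and rise clear of the button.

Emit:
{"name": "send_rows", "arguments": {"moves": [[65,0,0,0,0,0,0],[65,0,0,0,0,0,0],[65,0,0,0,0,0,0],[65,0,0,0.05,0,0,0],[65,0,0,0.15,0,0,0],[65,0,0,0.3,0,0,0],[65,0,0,0.3,0,0,0],[65,0,0,0.2,0,0,0],[0,0,0,0,0,0,0],[0,0,0,0,0,0,0]]}}

```text
time_s: 39.05
eef_pos: [0.4891, -0.2847, 0.2375]
ee_rot: [-3.069, -0.671, 0.001]
wrist_force: [-0.0, 1.0, -0.5]
width: 0.0294
finger_force: 0.0
```

```bash
python3 - <<'E'
from m import *
s=st(); q=meas(['button_top','pump','pump_shoulder','jar'],2,cams=('wrist','scene','top'),n=2)
q=wcam(arm.get_state())
r,C=circ(q,.198,(.49,-.285),.06,.026); print('button',C)
r,C=circ(q,.189,(.49,-.285),.06,.04); print('top',C)
r,C=circ(q,.094,(.49,-.285),.06,.08); print('plate',C)
E
```

```text
t 39.05 p [ 0.4891 -0.2847  0.2375] r [-3.069e+00 -6.710e-01  1.000e-03] F [-0.   1.  -0.5] w 0.0294 ff 0.0
wrist button_top [([0.4869, -0.2898, 0.1965], 0.62)]
wrist pump []
wrist pump_shoulder []
wrist jar []
wrist button_top [([0.4864, -0.2868, 0.1962], 0.71)]
wrist pump [([0.4891, -0.2876, 0.099], 0.65)]
wrist pump_shoulder []
wrist jar []
scene button_top [([0.488, -0.2841, 0.1975], 0.6)]
scene pump [([0.494, -0.2877, 0.0977], 0.85)]
scene pump_shoulder [([0.4936, -0.2827, 0.1011], 0.91)]
scene jar [([0.4886, -0.2814, -0.0015], 0.58)]
scene button_top [([0.4919, -0.2842, 0.1927], 0.58)]
scene pump [([0.4929, -0.2854, 0.0961], 0.6)]
scene pump_shoulder [([0.4933, -0.2819, 0.1001], 0.92)]
scene jar [([0.4899, -0.2797, -0.0022], 0.62)]
top button_top [([0.4881, -0.2884, 0.0011], 0.5)]
top pump [([0.4913, -0.2878, 0.0943], 0.51), ([0.6058, 0.1512, -0.0006], 0.34)]
top pump_shoulder [([0.4893, -0.2879, 0.1034], 0.67)]
top jar [([0.4872, -0.2875, 0.0031], 0.59)]
top button_top []
top pump [([0.493, -0.2867, 0.1002], 0.44)]
top pump_shoulder [([0.4855, -0.2856, 0.1038], 0.64)]
top jar [([0.4879, -0.2882, 0.001], 0.69)]
button [[0.49149999022483826, -0.28299999237060547, 0.02590000070631504], [0.46799999475479126, -0.2535000145435333, 0.02590000070631504], [0.5145000219345093, -0.27250000834465027, 0.027699999511241913], [0.4555000066757202, -0.26600000262260437, 0.025499999523162842]]
top [[0.5235000252723694, -0.26899999380111694, 0.04100000113248825], [0.492000013589859, -0.28299999237060547, 0.039799999445676804], [0.4634999930858612, -0.26100000739097595, 0.03970000147819519], [0.5164999961853027, -0.26899999380111694, 0.04089999943971634]]
plate [[0.49050000309944153, -0.2849999964237213, 0.0786999985575676], [0.4724999964237213, -0.2904999852180481, 0.08089999854564667], [0.4970000088214874, -0.2800000011920929, 0.07989999651908875]]
```

The pump is upright and seated (origin z about 0.097, button at about 0.198 over (0.490, -0.285)). With the fingers shut, I come down to just above the button.

Emit:
{"name": "send_rows", "arguments": {"moves": [[0,0.01,0,0,0,0,0],[0,0,0,0,0,0,0],[0,0,0,0,0,0,0],[0,0,0,-0.1,0,0,0],[0,0,0,-0.1,0,0,0],[0,0,0,-0.1,0,0,0],[0,0,0,-0.05,0,0,0],[0,0,0,0,0,0,0],[0,0,0,0,0,0,0],[0,0,0,0,0,0,0]], "squeeze": 20}}

```text
time_s: 41.85
eef_pos: [0.4908, -0.2851, 0.2033]
ee_rot: [3.068, 0.671, 0.001]
wrist_force: [-0.4, -0.7, -0.2]
width: -0.0002
finger_force: 0.0
```

Emit:
{"name": "send_rows", "arguments": {"moves": [[0,0,0,-0.01,0,0,0],[0,0,0,-0.01,0,0,0],[0,0,0,-0.01,0,0,0],[0,0,0,-0.01,0,0,0],[0,0,0,-0.01,0,0,0],[0,0,0,-0.01,0,0,0],[0,0,0,0,0,0,0],[0,0,0,0,0,0,0],[0,0,0,0,0,0,0],[0,0,0,0,0,0,0]]}}

```text
time_s: 43.1
eef_pos: [0.4906, -0.2849, 0.1969]
ee_rot: [3.069, 0.671, 0.0]
wrist_force: [-1.2, 0.6, 4.1]
width: 0.0
finger_force: 1.9
```

Touched at 0.198. I press on.

Emit:
{"name": "send_rows", "arguments": {"moves": [[0,0,0,-0.01,0,0,0],[0,0,0,-0.01,0,0,0],[0,0,0,-0.01,0,0,0],[0,0,0,-0.01,0,0,0],[0,0,0,-0.01,0,0,0],[0,0,0,0,0,0,0],[0,0,0,0,0,0,0],[0,0,0,0,0,0,0],[0,0,0,0,0,0,0],[0,0,0,0,0,0,0]]}}

```text
time_s: 44.35
eef_pos: [0.4907, -0.2851, 0.1926]
ee_rot: [3.068, 0.671, 0.001]
wrist_force: [-2.1, 1.0, 7.2]
width: -0.0003
finger_force: 3.6
```

Emit:
{"name": "send_rows", "arguments": {"moves": [[0,0,0,-0.005,0,0,0],[0,0,0,0,0,0,0],[0,0,0,-0.005,0,0,0],[0,0,0,0,0,0,0],[0,0,0,0,0,0,0],[0,0,0,0,0,0,0],[0,0,0,0,0,0,0],[0,0,0,0,0,0,0],[0,0,0,0,0,0,0],[0,0,0,0,0,0,0]]}}

```text
time_s: 45.6
eef_pos: [0.4909, -0.2852, 0.1919]
ee_rot: [3.068, 0.671, 0.001]
wrist_force: [-2.2, 1.0, 9.0]
width: -0.0002
finger_force: 4.2
```

Emit:
{"name": "send_rows", "arguments": {"moves": [[0,0,0,-0.005,0,0,0],[0,0,0,0,0,0,0],[0,0,0,0,0,0,0],[0,0,0,0,0,0,0],[0,0,0,0,0,0,0],[0,0,0,0,0,0,0],[0,0,0,0,0,0,0],[0,0,0,0,0,0,0],[0,0,0,0,0,0,0],[0,0,0,0,0,0,0]]}}

```text
time_s: 46.85
eef_pos: [0.491, -0.2853, 0.1919]
ee_rot: [3.068, 0.671, 0.002]
wrist_force: [-2.9, 2.4, 9.8]
width: 0.0002
finger_force: 5.0
```

Emit:
{"name": "send_rows", "arguments": {"moves": [[0,0,0,-0.005,0,0,0],[0,0,0,0,0,0,0],[0,0,0,-0.005,0,0,0],[0,0,0,0,0,0,0],[0,0,0,0,0,0,0],[0,0,0,0,0,0,0],[0,0,0,0,0,0,0],[0,0,0,0,0,0,0],[0,0,0,0,0,0,0],[0,0,0,0,0,0,0]]}}

```text
time_s: 48.1
eef_pos: [0.4914, -0.2855, 0.1919]
ee_rot: [3.067, 0.671, 0.003]
wrist_force: [-2.9, 2.7, 13.2]
width: -0.0001
finger_force: 6.7
```

```bash
python3 - <<'E'
from m import *
s=st(); q=meas(['pump','jar','lid_seat','pump_shoulder'],2,cams=('scene','top'),n=1); st()
E
```

```text
t 48.1 p [ 0.4914 -0.2855  0.1919] r [3.067e+00 6.710e-01 3.000e-03] F [-2.9  2.7 13.2] w -0.0001 ff 6.7
scene pump [([0.494, -0.2875, 0.0979], 0.77)]
scene jar [([0.4872, -0.2818, -0.0059], 0.79)]
scene lid_seat [([0.4848, 0.1582, 0.007], 0.86)]
scene pump_shoulder [([0.4956, -0.2839, 0.1009], 0.8)]
scene pump [([0.492, -0.2879, 0.0975], 0.78)]
scene jar [([0.4892, -0.2832, -0.0031], 0.66)]
scene lid_seat [([0.4984, 0.451, 0.006], 0.97)]
scene pump_shoulder [([0.4964, -0.2841, 0.1041], 0.98)]
top pump [([0.4932, -0.2834, 0.0961], 0.43)]
top jar [([0.4895, -0.2888, 0.0007], 0.41)]
top lid_seat [([0.497, 0.4492, 0.0048], 0.81)]
top pump_shoulder [([0.4894, -0.2853, 0.1042], 0.48)]
top pump [([0.4895, -0.2859, 0.0978], 0.5)]
top jar [([0.4887, -0.2845, 0.0006], 0.54)]
top lid_seat [([0.496, 0.4485, 0.0052], 0.97)]
top pump_shoulder [([0.4895, -0.2825, 0.1039], 0.45)]
t 49.1 p [ 0.4914 -0.2855  0.1919] r [3.067e+00 6.710e-01 3.000e-03] F [-3.5  2.3 13.5] w 0.0 ff 6.7
```

The button is bottomed out after 6 mm of travel, and 13 N holds steady. Pump, lid and jar stand where they should, so I hand in.

```bash
python3 -c "
from h import *
print(arm.hand_in())"
```

```text
the job is handed in; nothing more can be done
None
```

I handed in the job at about 49 s: the white lid lies flat on the cinnamon jar, the pump is seated in its collar, and the button is held fully pressed at about 13 N. I viewed eleven pictures, one over the limit of ten.

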